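# Stand the toppled measuring cylinder up in the draining bin

### The job

A measuring cylinder has toppled inside the deep grey bin and a red-capped bottle stands on the blue pad where it belongs. First take the bottle out and stand it upright in the white tray, then tip the cylinder up inside the bin, never lifting its foot out over the rim, and set it down gently on its foot, wholly on the blue pad: feel it rest on the floor before you let go, do not drop it or press it hard against the bin, and leave it standing upright. Leave the other things where they are.

Things in the scene. Friction and masses are not known exactly. Their poses are not given: they have to be found in the camera images.
- bin: Deep grey open bin, fixed. Inside 170 mm along x, 190 mm along y; walls 5 mm (outside: an 8 mm wide lip at the rim, bar handles standing out 16 mm); inner floor 5 mm, rim 135 mm above the worktop. Origin: centre of its underside. Its +x points roughly to the robot's left (within 25 degrees), z up.
- bin_pad (a point): Centre of the round blue pad (96 mm across, with a white ring, flat and flush) on the bin's inner floor, at x +15, y -12 mm from the bin's centre; z of this point is the inner floor.
- cylinder: Clear measuring cylinder 188 mm tall, tube 26 mm in diameter, blue foot 57 mm wide and 10 mm thick (collides as a 54 mm disc), 60 to 130 g. Origin: centre of the foot's underside; z runs to the mouth. Too long to lie flat, it is loosely wedged in the bin's xz plane on the +y side: foot low against the -x wall, mouth against the +x wall just above the rim, about 41 degrees above level.
- reagent: White reagent bottle with a red cap, standing on the blue pad in the bin: body 62 mm in diameter to 89 mm height, then neck and cap (collide as a cylinder) 33 mm in diameter up to 135 mm; about 150 to 260 g. Origin: centre of its underside, z up through the cap.
- tray: White shallow square tray fixed on the worktop to the right of the bin, 150x150 mm outside, lip 14 mm high, walls 4 mm, inner floor 4 mm above the worktop. Origin: centre of its underside.
- beaker: Clear beaker, 53 mm wide and 70 mm tall, origin at the centre of its underside; a bystander at the left.
- dish: Petri dish, 59 mm wide and 15 mm tall, origin at the centre of its underside; a bystander at the left front.

How it is judged:
By the outcome, as a careful person would: the job done as asked, in the order asked, and still so for the second after the job is handed in, with the robot touching nothing.
It also fails if it takes over 61 s, if anything falls off the work surface, if the arm or the gripper's body presses on something with over 40 N, if the wrist force passes 120 N, or if a joint passes its speed limit or range.

### The arm

A 7-joint arm with a two-finger parallel gripper is mounted at the origin on a cart in front of the work surface, level with it; the furniture and walls round the work are solid. World frame = base frame: x ahead of the robot, y to its left, z up, the work surface at z = 0. Lengths are in mm, angles in rad, forces in N, time in s.
With the tool pointing down it reaches from about 400 to 750 mm from the base axis. Payload 19.5 kg.
Tool frame: the origin (TCP) lies at the centre of the arm's flange, where the gripper is bolted on; the fingertips stand 173 mm ahead of it and the grasp point (between the pads) lies 155 mm ahead of it (manip.nose_length is the distance from the TCP to the fingertips, in mm); z points along the fingers, y is the line along which they close (so a half turn about z gives the same grasp; the last joint's range is limited). The gripper opens to 85 mm and grips with 20 to 120 N. Pads are 22 mm wide; open, the fingers measure 114 mm over their backs; the gripper's body (76 mm by 85 mm) begins 54 mm behind the grasp point. The pads swing forward as they close: fully open they stand 13 mm farther back than shut.
Start: joints at [1.257, 0.707, -0.028, 1.485, 0.022, 0.951, -0.075], TCP at [154.366, -553.884, 404.668] pointing down, gripper open.
Joint ranges: [-2.71, 2.71], [-0.32, 2.16], [-1.57, 1.52], [0, 2.45], [-1.46, 4.6], [0, 2.02], [-2.83, 2.83]. Speed limits (rad/s): [1.89, 1.89, 2.57, 2.57, 3.01, 3.01, 3.01].

### API

Orientations are given as a rotation vector (axis times angle).
In Python, from plant import manip, cams gives the robot as it stands. The module is installed in compiled form; this text tells all that it offers. Calls block until the motion is done:
- manip.move_ptp(position, orientation): joint-space move of the TCP to a pose.
- manip.move_linear(position, rotation=None, feed=150, max_force=None): straight line of the TCP; rotation=None keeps the orientation; feed is the mean speed in mm/s. With max_force (N) it stops when the force on the tool has changed by that much, and returns True; else False.
- manip.movej(angles): joint-space move.
- manip.release() and manip.close_gripper(strength=None): open the fingers fully, or close them until they stop; strength is the grip in N (None keeps the last).
- manip.hold(seconds).
- manip.solve_ik(position, orientation): joint angles nearest the present ones, or None.
- manip.sense(): the state.
- cams.get_image(name): name is "scene" or "top" or "wrist"; returns a dict with "img" (400x640x3 uint8, red, green, blue), "intrinsics" (3x3 intrinsics, pixels), "camera_from_world" (4x4, takes a point from world to camera coordinates). Camera axes: x right, y down, z forward; pixel columns grow to the right and rows downward; lengths in mm; the calibration is good to about 2 mm. A picture is of the moment at which its call begins. There is no depth.
A pose or a line that the arm cannot do raises manip.IKError and nothing moves.
- manip.sign_off(): hands the job in; it is judged then, once.
Trained networks look in the newest picture that a camera, given by its name, has taken for a name from the list of things; names that differ only in an ending like _2 or _b are one class to them, and where a whole thing is asked for, a point or a joint stands for the part that bears it (a point fixed in the world has none). Each returns a list of dicts, best first, with "p" (0 to 1); they miss things now and then, are a little off and sometimes report something else, mostly with a low value. They report only what shows in the picture. A call takes as long as a camera call.
- cams.spot_in(camera, thing): "extent" ([centre column, centre row, width, height] in pixels, round what is visible of it).
- cams.trace(camera, thing): "region" (400x640 bool, what is visible of it) and "extent" ([centre column, centre row, width, height] in pixels, round what is visible of it).
- cams.landmark_of(camera, thing): "uv" ([column, row] in pixels: a listed point, or the origin of a listed thing).
The state is a dict: "clock": time; "joint_positions": joint angles; "joint_velocities": joint speeds; "joint_efforts": joint torques, N m; "eef_pos": TCP position; "eef_rot": TCP orientation; "contact_force": force on the tool from outside, world axes, zero at the start; "moment": the same for the moment, N m; "opening": opening from 0.0 (shut) to 1.0 (fully open); "grip_force": force on a finger pad.
Only numpy, scipy, OpenCV 4.12 (cv2) and the standard library are available. Lean on these libraries where they do the work, as an engineer would, in place of code of your own. Each camera call takes 0.05 s, during which the arm holds its last target. There are 200 camera calls.

## Working session

There is one attempt and no reset: what is moved stays moved. The work goes in short steps, each a Python script; the robot and the scene stay as the last script left them, time stands still between calls to the robot, and variables do not carry over. Pictures are saved under pics/ and viewed, at most 10 in all, crops included, and the job is handed in when it is done.

```bash
mkdir -p pics
cat > h.py <<'E'
import numpy as np, cv2
from scipy.spatial.transform import Rotation as R
from plant import manip, cams
def proj(im,P):
    P=np.atleast_2d(np.asarray(P,float)); c=im["camera_from_world"]; K=im["intrinsics"]
    q=P@np.array(c)[:3,:3].T+np.array(c)[:3,3]; q=q@np.array(K).T
    return q[:,:2]/q[:,2:]
def ray(im,uv):
    c=np.array(im["camera_from_world"]);K=np.array(im["intrinsics"])
    d=c[:3,:3].T@np.linalg.solve(K,[uv[0],uv[1],1.]); return -c[:3,:3].T@c[:3,3], d/np.linalg.norm(d)
def atz(im,uv,z):
    o,d=ray(im,uv); return o+d*(z-o[2])/d[2]
def save(im,n): cv2.imwrite(f"pics/{n}.png",im["img"][:,:,::-1])
E
python3 - <<'E'
from h import *
z={"bin":0,"bin_pad":5,"reagent":5,"tray":0,"beaker":0,"dish":0,"cylinder":30}
for c in ["scene","top"]:
    im=cams.get_image(c); save(im,c+"0")
    print(c,"cam at",np.round(ray(im,(320,200))[0]))
    for t in z:
        for l in cams.landmark_of(c,t)[:2]:
            print(t,round(l["p"],2),np.round(l["uv"]),np.round(atz(im,l["uv"],z[t]),1))
s=manip.sense();print(s["clock"],s["eef_rot"],s["opening"])
a=cv2.imread("pics/scene0.png");b=cv2.imread("pics/top0.png")
E
```

```text
scene cam at [157. 694. 938.]
bin 0.72 [299. 217.] [638.9  79.7   0. ]
bin_pad 0.77 [292. 219.] [649.3  99.5   5. ]
reagent 0.6 [294. 224.] [634.5 109.7   5. ]
tray 0.73 [396. 140.] [ 563.5 -348.    -0. ]
beaker 0.84 [250. 301.] [589.4 349.3   0. ]
dish 0.94 [261. 345.] [501.5 420.4   0. ]
cylinder 0.57 [324. 194.] [613.8  -7.1  30. ]
cylinder 0.35 [298. 216.] [628.7  97.4  30. ]
top cam at [ 492.    5. 1422.]
bin_pad 0.64 [303. 181.] [655.9  97.9   5. ]
reagent 0.83 [303. 185.] [642.7  99.1   5. ]
tray 0.72 [432. 204.] [ 571.2 -330.7    0. ]
beaker 0.63 [227. 196.] [611.4 353.5   0. ]
beaker 0.15 [208. 228.] [502.8 419.7   0. ]
dish 0.58 [207. 230.] [498.1 422.4   0. ]
cylinder 0.85 [334. 190.] [621.2  -4.3  30. ]
0.8 [-3.11256137e+00 -4.25517746e-01  1.20629825e-05] 0.9987611997583317
```

Run:
```python
import cv2
a=cv2.imread("pics/scene0.png")[90:390,200:480];b=cv2.imread("pics/top0.png")[130:280,190:470]
cv2.imwrite("pics/a.png",cv2.resize(a,None,fx=2,fy=2,interpolation=cv2.INTER_CUBIC));cv2.imwrite("pics/b.png",cv2.resize(b,None,fx=2.8,fy=2.8,interpolation=cv2.INTER_CUBIC))
```

```text
(no output)
```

View pics/a.png

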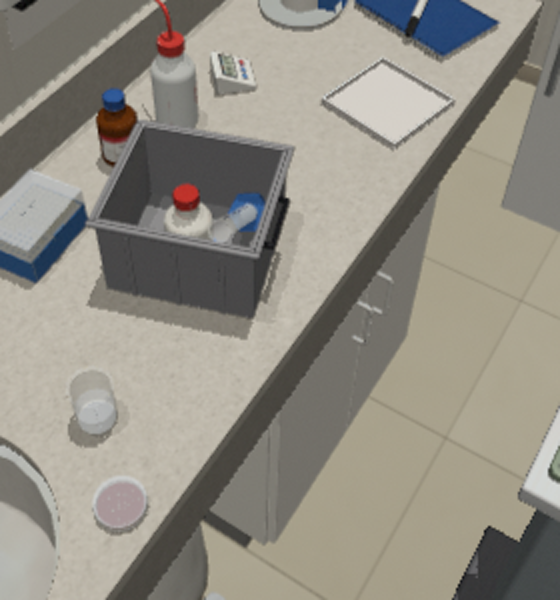

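View pics/b.png

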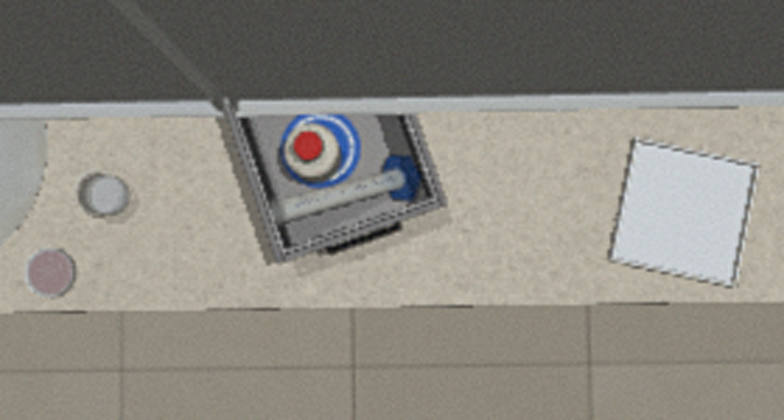

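The scene crop shows the bin rim corners at about (271,152), (346,164), (332,215) and (246,201) in full-image pixels. The red cap is at (293,188), and the cylinder's foot is at (324,196) on the side away from the beaker. In the top view, something overhead hides the bin's far edge (row < 170).

Run:
```python
from h import *
im=cams.get_image("scene")
c=[atz(im,p,135) for p in [(271,152.5),(346.5,164),(332.5,215),(246,201)]]
print(np.round(c)); c=np.array(c); print(c.mean(0),[np.degrees(np.arctan2(*(c[j]-c[i])[[1,0]])) for i,j in [(1,0),(2,3),(0,3),(1,2)]],[np.linalg.norm(c[j]-c[i]) for i,j in [(1,0),(2,3),(0,3),(1,2)]])
t=[(200+x/2,90+y/2) for x,y in [(385,60),(453,100),(395,145),(323,100)]]
c=np.array([atz(im,p,14) for p in t]);print("tray",c.round(),c.mean(0))
im=cams.get_image("top")
t=[(190+x/2.8,130+y/2.8) for x,y in [(636,140),(757,165),(734,287),(612,260)]]
c=np.array([atz(im,p,14) for p in t]);print("tray",c.round(),c.mean(0))
c=np.array([atz(im,(190+x/2.8,130+y/2.8),135) for x,y in [(278,258),(443,203),(225,110)]]);print("bin top",c.round())
print("cap",atz(im,(190+308/2.8,130+147/2.8),135),"cap scene",atz(cams.get_image("scene"),(200+186/2,90+190/2),135))
```

```text
[[761.  26. 135.]
 [570. -45. 135.]
 [508. 121. 135.]
 [706. 196. 135.]]
[636.42693443  74.25084301 135.        ] [np.float64(20.17110508982128), np.float64(20.794950420159665), np.float64(107.91154424099615), np.float64(110.31466994640095)] [np.float64(204.2130721650224), np.float64(211.71285352981647), np.float64(178.70154656760917), np.float64(176.25803743805886)]
tray [[ 612. -418.   14.]
 [ 477. -385.   14.]
 [ 507. -244.   14.]
 [ 648. -275.   14.]] [ 561.02532186 -330.66408588   14.        ]
tray [[ 651. -282.   14.]
 [ 619. -423.   14.]
 [ 476. -391.   14.]
 [ 510. -249.   14.]] [ 564.05508472 -336.45744722   14.        ]
bin top [[516. 132. 135.]
 [573. -47. 135.]
 [678. 189. 135.]]
cap [636.09926382  98.35578117 135.        ] cap scene [642.38522409  91.42188951 135.        ]
```

View pics/scene0.png

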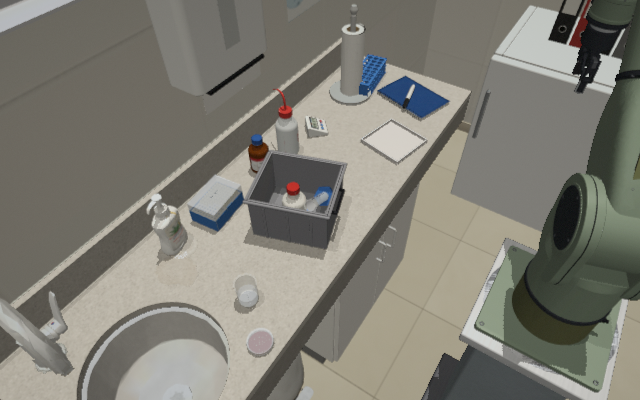

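Run:
```python
from h import *
im=cams.get_image("top"); sc=cams.get_image("scene")
for z in range(300,1001,100):
    P=np.array([atz(im,(u,168),z) for u in (100,200,271,320)])
    print(z,P[2].round(),proj(sc,P).round().tolist())
print([atz(sc,p,0).round() for p in [(70,300),(350,70)]])
```

```text
300 [658. 163. 300.] [[76.0, 314.0], [199.0, 205.0], [263.0, 149.0], [299.0, 117.0]]
400 [643. 149. 400.] [[86.0, 256.0], [206.0, 160.0], [268.0, 110.0], [303.0, 81.0]]
500 [628. 135. 500.] [[99.0, 190.0], [214.0, 107.0], [274.0, 63.0], [308.0, 38.0]]
600 [614. 121. 600.] [[114.0, 112.0], [224.0, 44.0], [281.0, 8.0], [314.0, -13.0]]
700 [599. 107. 700.] [[131.0, 19.0], [235.0, -32.0], [290.0, -59.0], [321.0, -75.0]]
800 [584.  93. 800.] [[153.0, -94.0], [249.0, -126.0], [300.0, -143.0], [330.0, -152.0]]
900 [569.  79. 900.] [[179.0, -234.0], [267.0, -243.0], [314.0, -248.0], [342.0, -251.0]]
1000 [ 555.   65. 1000.] [[213.0, -412.0], [289.0, -396.0], [332.0, -388.0], [357.0, -382.0]]
[array([946., 576.,   0.]), array([ 894., -620.,    0.])]
```

View pics/top0.png

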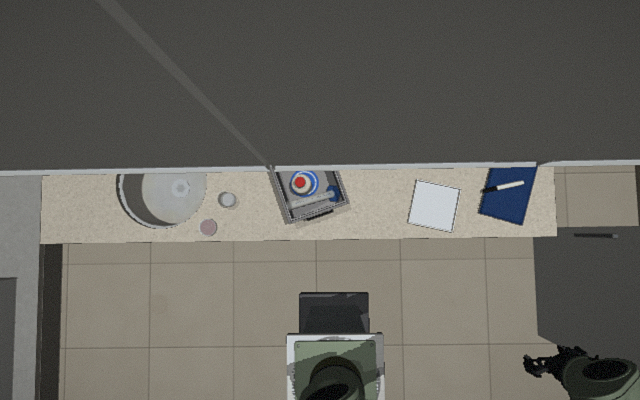

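The full top view shows wall cabinets above row 168, at least 700 mm up and beyond x ≈ 600. That leaves enough room to work below them. Next I check reach for the planned poses and move above the bin for a wrist view.

```bash
cat >> h.py <<'E'
def rot(t,c):   # tool z along t, closing line along c
    t=np.array(t,float)/np.linalg.norm(t); c=np.array(c,float); c-=t*(c@t); c/=np.linalg.norm(c)
    return R.from_matrix(np.column_stack([np.cross(c,t),c,t])).as_rotvec()
class Bin:
    def __init__(s,x,y,deg):
        a=np.radians(deg); s.o=np.array([x,y,0.]); s.M=np.array([[np.cos(a),-np.sin(a),0],[np.sin(a),np.cos(a),0],[0,0,1]])
    def w(s,p): return s.o+s.M@np.array(p,float)
    def d(s,p): return s.M@np.array(p,float)
    def inv(s,p): return s.M.T@(np.array(p,float)-s.o)
def cylpose(B,F,th,gam,s,sg=1):
    """TCP pose holding cylinder axially at distance s from foot; foot F in bin coords, th elevation (rad)"""
    ax=np.array([np.cos(th),0,np.sin(th)]); n=np.array([-np.sin(th),0,np.cos(th)])
    c=np.cos(gam)*np.array([0,1,0])+np.sin(gam)*n
    p=np.array(F)+ax*(s+155)
    return B.w(p), rot(B.d(-ax),B.d(sg*c))
E
python3 - <<'E'
from h import *
B=Bin(638,77,109)
def ik(n,p,r):
    q=manip.solve_ik(p,r); print(n,np.round(p),None if q is None else np.round(q,2))
for sg in (1,-1):
    for nm,p in (("view",(0,0,430)),("bot",(15,-12,275)),("botup",(15,-12,430))):
        ik(nm,B.w(p),rot([0,0,-1],B.d([sg,0,0])))
    ik("tray",[563,-334,275],rot([0,0,-1],B.d([sg,0,0])))
    ik("tray",[563,-334,275],rot([0,0,-1],[0,sg,0]))
    for g in (0,15,30):
      for F,th in (((-66,58,27),41),((-66,58,35),41),((-30,20,35),60),((15,-12,35),90),((15,-12,5),90)):
        ik(f"cyl {sg} {g} {th}",*cylpose(B,F,np.radians(th),np.radians(g),172,sg))
E
```

```text
view [638.  77. 430.] [ 0.23  0.97 -1.13  1.14  0.85  1.48  1.16]
bot [644.  95. 275.] [ 0.22  1.18 -1.13  1.29  1.06  1.29  0.99]
botup [644.  95. 430.] [ 0.19  0.98 -1.13  1.1   0.85  1.5   1.15]
tray [ 563 -334  275] [ 0.94  1.27 -1.35  1.28  1.22  1.45  1.62]
tray [ 563 -334  275] [ 0.78  1.07 -0.73  1.28  0.73  1.06  1.53]
cyl 1 0 41 [524. 229. 242.] [-0.16  1.27 -1.13  1.58  1.48  1.97  1.87]
cyl 1 0 41 [524. 229. 250.] [-0.16  1.25 -1.13  1.58  1.47  1.97  1.87]
cyl 1 0 60 [576. 197. 318.] [-0.95  1.3   1.41  1.48 -0.88  1.08 -2.45]
cyl 1 0 90 [644.  95. 362.] [-0.44  0.96  0.63  1.24 -0.56  1.12 -2.59]
cyl 1 0 90 [644.  95. 332.] [-0.45  1.    0.66  1.27 -0.62  1.07 -2.54]
cyl 1 15 41 [524. 229. 242.] [-0.16  1.27 -1.13  1.58  1.48  1.97  2.13]
cyl 1 15 41 [524. 229. 250.] [-0.16  1.25 -1.13  1.58  1.47  1.97  2.13]
cyl 1 15 60 [576. 197. 318.] [-0.95  1.29  1.4   1.48 -0.87  1.07 -2.2 ]
cyl 1 15 90 [644.  95. 362.] [-0.42  0.94  0.57  1.24 -0.51  1.1  -2.36]
cyl 1 15 90 [644.  95. 332.] [-0.43  0.99  0.6   1.27 -0.57  1.05 -2.31]
cyl 1 30 41 [524. 229. 242.] [-1.11  1.42  1.
[... 1054 characters left out ...]
.2   0.82  1.61  0.13  0.71 -0.05]
cyl -1 15 41 [524. 229. 250.] [-0.95  1.13  0.68  1.61  0.33  0.75 -0.22]
cyl -1 15 60 [576. 197. 318.] [-0.5   0.89  0.01  1.46  0.63  0.98 -0.31]
cyl -1 15 90 [644.  95. 362.] [-0.01  0.9  -0.46  1.22  0.4   1.11  0.1 ]
cyl -1 15 90 [644.  95. 332.] [-0.01  0.94 -0.44  1.25  0.41  1.04  0.09]
cyl -1 30 41 [524. 229. 242.] [-0.8   1.06  0.33  1.61  0.7   0.89 -0.3 ]
cyl -1 30 41 [524. 229. 250.] [-0.79  1.04  0.32  1.61  0.71  0.91 -0.3 ]
cyl -1 30 60 [576. 197. 318.] [-0.46  0.89 -0.06  1.46  0.68  1.01 -0.08]
cyl -1 30 90 [644.  95. 362.] [ 0.02  0.92 -0.54  1.22  0.47  1.13  0.32]
cyl -1 30 90 [644.  95. 332.] [ 0.02  0.95 -0.53  1.25  0.48  1.06  0.3 ]
```

Run:
```python
from h import *
B=Bin(638,77,109)
manip.move_ptp(B.w((0,10,450)),rot([0,0,-1],B.d([-1,0,0])))
im=cams.get_image("wrist"); save(im,"w1")
z={"bin":0,"bin_pad":5,"reagent":5,"cylinder":26.5}
for t in z:
    for l in cams.landmark_of("wrist",t)[:1]:
        P=atz(im,l["uv"],z[t]); print(t,round(l["p"],2),np.round(l["uv"]),P.round(1),B.inv(P).round(1))
print(ray(im,(320,200)),manip.sense()["clock"])
```

```text
bin 0.59 [322. 147.] [645.8  76.3   0. ] [-3.2 -7.2  0. ]
bin_pad 0.82 [309. 139.] [650.8  94.3   5. ] [ 12.2 -17.7   5. ]
reagent 0.8 [300. 144.] [641.4 103.2   5. ] [ 23.6 -11.8   5. ]
cylinder 0.56 [376. 197.] [613.1  -5.8  26.5] [-70.2  50.5  26.5]
(array([708.11680136, 100.02356207, 419.07736833]), array([-0.29256207, -0.10041351, -0.95095981])) 4.075
```

View pics/w1.png

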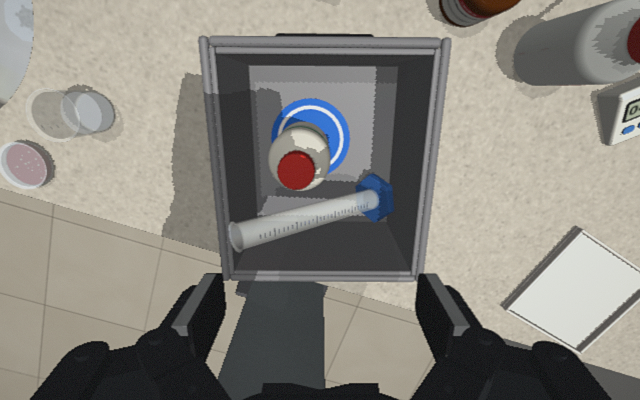

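The wrist view shows the bin's outer rim corners at about (200,38), (450,38), (420,280) and (226,280). The cap top is at (296,170), the cylinder's mouth at (238,237), and its foot at (375,198). I fit the bin pose from these.

Run:
```python
from h import *
from scipy.optimize import least_squares
im=cams.get_image("wrist"); sc=cams.get_image("scene")
uv=np.array([(200,38),(450,38),(420,280),(226,280)],float)  # order: (+x,-y),(-x,-y),(-x,+y),(+x,+y)
sg=[(1,-1),(-1,-1),(-1,1),(1,1)]
us=np.array([(246,201),(332.5,215),(346.5,164),(271,152.5)]) # scene; (-?) matched below
def f(v,full=False):
    B=Bin(*v[:3]); P=[B.w((a*(85+v[3]),b*(95+v[3]),135)) for a,b in sg]
    r=(proj(im,P)-uv).ravel()
    # scene corner order: (706,196)=+x,-y ; (761,26)=-x,-y ; (570,-45)=-x,+y ; (508,121)=+x,+y
    r2=(proj(sc,P)-np.array([us[0],us[3],us[2],us[1]])).ravel()
    pad=(proj(im,[B.w((15,-12,5))])-[309,139]).ravel()
    return np.r_[r,r2*.7,pad]
s=least_squares(f,[638,77,109,10]); print(s.x.round(2),f(s.x).round(1)); B=Bin(*s.x[:3])
for n,u,z in (("cap",(296,170),140),("mouth",(238,237),150),("foot",(376,197),26.5)):
    P=atz(im,u,z);print(n,P.round(1),B.inv(P).round(1))
m=cams.trace("wrist","cylinder")[0];r=m["region"];print(m["p"],r.sum(),m["extent"])
# fit: model axis ridge; compare projected axis
for y in (46,50,54,58):
    a=np.radians(41);L=[(-66.3+t*np.cos(a),y,26.5+t*np.sin(a)) for t in (0,20,100,188)]
    print(y,proj(im,[B.w(p) for p in L]).round().tolist())
ys,xs=np.nonzero(r)
for u in (250,280,310,340):
    c=ys[xs==u]; print(u,c.min() if len(c) else None,c.max() if len(c) else None)
```

```text
[644.42  75.4  108.92  10.25] [-0.3  0.8 -0.7  1.2  1.6 -0.1 -1.1 -0.3 -2.3 -0.1 -1.8 -2.2 -0.9 -1.2
 -3.2  1.4  1.5 -0. ]
cap [640.9  99.2 140. ] [ 23.6  -4.3 140. ]
mouth [569.7 129.1 150. ] [ 75.   53.3 150. ]
foot [613.3  -4.3  26.5] [-65.3  55.3  26.5]
0.62 4753 [312.9, 212.5, 168.1, 82.0]
46 [[377.0, 190.0], [366.0, 193.0], [314.0, 207.0], [237.0, 229.0]]
50 [[377.0, 193.0], [366.0, 196.0], [314.0, 211.0], [237.0, 234.0]]
54 [[377.0, 196.0], [366.0, 199.0], [314.0, 215.0], [237.0, 238.0]]
58 [[377.0, 199.0], [366.0, 202.0], [314.0, 218.0], [238.0, 242.0]]
250 219 246
280 212 237
310 204 228
340 197 219
```

```bash
echo 'B=Bin(644.4,75.4,108.9); CY=54.' >> h.py
python3 - <<'E'
from h import *
p=np.array([641,100.]); T=np.array([563,-334.])
best=min(([-1,1,0],[1,-1,0]),key=lambda c:np.abs(np.array(manip.solve_ik([*p,450],rot([0,0,-1],B.d(c))))-manip.sense()["joint_positions"]).sum())
r=rot([0,0,-1],B.d(best)); print(best,manip.solve_ik([*p,277],r),manip.solve_ik([*T,276],r))
manip.move_ptp([*p,420],r)
print(manip.move_linear([*p,277],feed=150,max_force=15))
manip.close_gripper(60); s=manip.sense(); print(s["clock"],s["opening"],s["grip_force"],s["contact_force"].round(1) if hasattr(s["contact_force"],'round') else s["contact_force"],s["eef_pos"])
if s["grip_force"]>20:
    manip.move_linear([*p,435],feed=150); s=manip.sense(); print(s["clock"],s["opening"],s["grip_force"],s["contact_force"])
E
```

```text
[-1, 1, 0] [-0.28799729  0.98622984  0.19554017  1.32557458 -0.21728987  0.85049026
 -2.06084337] [ 0.42725491  0.99168546  0.13988952  1.29909714 -0.15443773  0.86123841
 -1.42108435]
False
6.6 0.37256952403102717 59.10419046878815 [-1.  -1.   6.3] [641.05614214  99.89506255 277.28750817]
7.8 0.3688066395635445 59.45495903491974 [-1.01165502 -0.92621804 -1.0095239 ]
```

Run:
```python
from h import *
T=np.array([563,-334.]); r=rot([0,0,-1],B.d([-1,1,0]))
manip.move_ptp([*T,430],r)
s=manip.sense();print(s["clock"],s["grip_force"])
manip.move_linear([*T,290],feed=150)
print(manip.move_linear([*T,268],feed=25,max_force=4))
s=manip.sense();print(s["clock"],s["eef_pos"],s["contact_force"])
manip.release()
manip.move_linear([*T,430],feed=200)
im=cams.get_image("wrist");sc=cams.get_image("scene")
for c,i in(("wrist",im),("scene",sc)):
    l=cams.landmark_of(c,"reagent"); l and print(c,l[0]["p"],atz(i,l[0]["uv"],4).round())
a=sc["img"][90:230,230:450]; b=im["img"]
cv2.imwrite("pics/p2.png",np.vstack([cv2.resize(a,(440,280)),cv2.resize(b,(440,275))])[:,:,::-1])
print(manip.sense()["clock"])
```

```text
9.4167 59.4513201713562
True
11.1 [ 562.7171271  -334.58508417  275.75602116] [-0.68781027 -1.60248214  2.33052369]
wrist 0.78 [ 563. -336.    4.]
scene 0.66 [ 549. -320.    4.]
12.7917
```

View pics/p2.png

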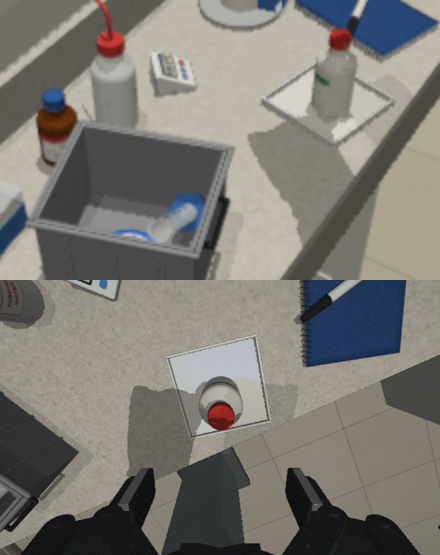

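The bottle stands upright in the tray. The open fingers would overhang the +y wall, so I'll grip the tube near its mouth with the tool vertical and only the finger ends engaged. That keeps everything above the rim. I check IK along the tipping path first.

```bash
cat >> h.py <<'E'
TH0=np.radians(41); S=177.; E0=8.
def cp(F,th,sg,b0=np.pi/2,back=0):
    ax=np.array([np.cos(th),0,np.sin(th)]); b=b0-(th-TH0)   # b: tool angle below level, pointing +x if <90
    t=np.array([np.cos(b),0,-np.sin(b)])
    p=np.array(F)+ax*S-t*(155-E0+back)
    return B.w(p),rot(B.d(t),B.d([0,sg,0]))
F0=np.array([-66.3,CY,26.5]); F1=np.array([15,-12,30.])
def path(u): return F0+[0,0,8]+(F1-F0-[0,0,8])*u, TH0+(np.pi/2-TH0)*u
E
python3 - <<'E'
from h import *
for b0 in (90,105):
  for sg in (1,-1):
    print(b0,sg)
    for a in [(F0,TH0,50),(F0,TH0,0)]+[(*path(u),0) for u in (0,.25,.5,.75,1)]+[(F1-[0,0,25],np.pi/2,0)]:
        p,r=cp(a[0],a[1],sg,np.radians(b0),a[2]); q=manip.solve_ik(p,r); print(p.round(),None if q is None else np.round(q,2))
E
```

```text
90 1
[572. 122. 340.] [-0.48  0.85  0.45  1.54 -0.45  0.86 -2.68]
[572. 122. 290.] [-0.47  0.91  0.42  1.59 -0.49  0.75 -2.64]
[572. 122. 298.] [-0.47  0.9   0.43  1.58 -0.49  0.77 -2.64]
[600.  90. 319.] [-0.3   0.9   0.31  1.45 -0.56  0.95 -2.55]
[629.  56. 327.] [-0.16  0.94  0.25  1.3  -0.67  1.17 -2.46]
[658.  21. 322.] [-0.05  1.03  0.21  1.13 -0.78  1.39 -2.41]
[687. -11. 303.] [ 0.05  1.15  0.19  0.94 -0.9   1.6  -2.42]
[687. -11. 278.] [ 0.05  1.18  0.17  0.95 -0.89  1.57 -2.39]
90 -1
[572. 122. 340.] [-0.1   0.81 -0.34  1.53  0.33  0.86 -0.22]
[572. 122. 290.] [-0.11  0.88 -0.31  1.57  0.36  0.74 -0.25]
[572. 122. 298.] [-0.11  0.87 -0.32  1.57  0.35  0.76 -0.25]
[600.  90. 319.] [ 0.07  0.9  -0.48  1.44  0.21  0.89 -0.05]
[629.  56. 327.] [ 0.2   0.97 -0.6   1.29  0.08  1.04  0.1 ]
[658.  21. 322.] [ 0.29  1.08 -0.7   1.12 -0.02  1.21  0.2 ]
[687. -11. 303.] [ 0.34  1.21 -0.79  0.92 -0.1   1.39  0.26]
[687. -11. 278.] [ 0.34  1.24 -0.79  0.93 -0.09  1.36  0.28]
105 1
[555. 170. 333.] [-0.74  0.92  0.71  1.57 -0.4   0.81 -2.79]
[559. 158. 285.] [-0.7   0.98  0.66  1.61 -0.4
[... 175 characters left out ...]
.37 -0.52  1.02 -2.6 ]
[647.  53. 341.] [-0.17  0.95  0.28  1.21 -0.63  1.22 -2.51]
[678.  16. 329.] [-0.05  1.05  0.23  1.03 -0.75  1.42 -2.47]
[678.  16. 304.] [-0.04  1.08  0.22  1.05 -0.75  1.38 -2.44]
105 -1
[555. 170. 333.] [-0.34  0.81 -0.14  1.56  0.49  0.87 -0.45]
[559. 158. 285.] [-0.34  0.88 -0.11  1.6   0.51  0.75 -0.47]
[559. 158. 293.] [-0.33  0.87 -0.11  1.59  0.51  0.77 -0.46]
[587. 127. 322.] [-0.13  0.86 -0.3   1.48  0.37  0.86 -0.25]
[617.  91. 338.] [ 0.04  0.9  -0.46  1.35  0.23  0.97 -0.06]
[647.  53. 341.] [ 0.17  0.98 -0.58  1.2   0.11  1.11  0.09]
[678.  16. 329.] [ 0.26  1.09 -0.67  1.02  0.01  1.27  0.19]
[678.  16. 304.] [ 0.26  1.12 -0.67  1.04  0.02  1.23  0.21]
```

Run:
```python
from h import *
im=cams.get_image("scene")
for n,u in (("wash",(288,154)),("amber",(259,172))):
    P=atz(im,u,0); print(n,P.round(),[(z,proj(im,[P*[1,1,0]+[0,0,z]]).round().tolist()) for z in (100,150,200,250,300)])
print(ray(im,(320,200))[0])
```

```text
wash [ 814. -110.    0.] [(100, [[286.0, 129.0]]), (150, [[285.0, 115.0]]), (200, [[283.0, 100.0]]), (250, [[282.0, 85.0]]), (300, [[281.0, 68.0]])]
amber [840.   1.  -0.] [(100, [[255.0, 147.0]]), (150, [[253.0, 133.0]]), (200, [[251.0, 118.0]]), (250, [[248.0, 102.0]]), (300, [[246.0, 86.0]])]
[157.29188731 693.72861605 937.56444114]
```

Run:
```python
from h import *
manip.move_ptp(*cp(F0,TH0,-1,back=110))
im=cams.get_image("wrist")
tr=cams.trace("wrist","cylinder")
L=[F0+t*np.array([np.cos(TH0),0,np.sin(TH0)]) for t in (40,80,120,160,180)]
pr=proj(im,[B.w(p) for p in L]); prx=proj(im,[B.w(p+[0,4,0]) for p in L]); print(pr.round().tolist(),(prx-pr).round(1).tolist())
if tr:
    ys,xs=np.nonzero(tr[0]["region"]); print(tr[0]["p"],len(xs))
    for u,v in pr:
        c=xs[ys==round(v)]; d=ys[xs==round(u)]; print(round(u),round(v),"cols",(c.min(),c.max()) if len(c) else 0,"rows",(d.min(),d.max()) if len(d) else 0)
save(im,"w2"); print(manip.sense()["clock"])
```

```text
[[321.0, 274.0], [321.0, 261.0], [321.0, 245.0], [321.0, 224.0], [321.0, 211.0]] [[-3.7, 0.0], [-4.1, 0.0], [-4.6, 0.0], [-5.3, 0.0], [-5.6, 0.0]]
0.56 4293
321 274 cols (np.int64(299), np.int64(341)) rows (np.int64(184), np.int64(307))
321 261 cols (np.int64(307), np.int64(332)) rows (np.int64(184), np.int64(307))
321 245 cols (np.int64(306), np.int64(333)) rows (np.int64(184), np.int64(307))
321 224 cols (np.int64(304), np.int64(336)) rows (np.int64(184), np.int64(307))
321 211 cols (np.int64(303), np.int64(337)) rows (np.int64(184), np.int64(307))
14.6167
```

View pics/w2.png

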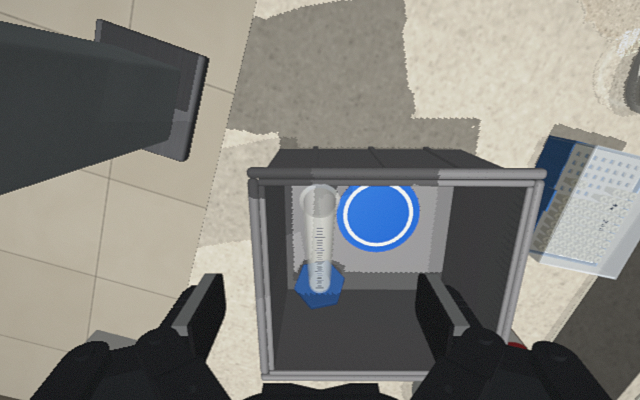

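The wrist view shows the tube centred between the fingers (column 320, mouth at row 200) and the blue pad empty at (378,213). I descend, grip and test-lift.

Run:
```python
from h import *
im=cams.get_image("wrist"); hsv=cv2.cvtColor(im["img"],cv2.COLOR_RGB2HSV)
m=cv2.inRange(hsv,(100,150,120),(115,255,255)); m[:,:338]=0; m[:,425:]=0; m[:180]=0; m[255:]=0
n,lab,st,ce=cv2.connectedComponentsWithStats(m); k=1+st[1:,4].argmax(); x,y,w,h,_=st[k]
uv=(x+w/2,y+h/2); print("pad px",uv,"model",proj(im,[B.w((15,-12,5))]).round(1),"in bin",B.inv(atz(im,uv,5)).round(1))
print(manip.move_linear(*cp(F0,TH0,-1),feed=120,max_force=10))
s0=manip.sense(); print(s0["contact_force"])
manip.close_gripper(45); s=manip.sense(); print(s["clock"],s["opening"],s["grip_force"],s["contact_force"],s["moment"])
print(manip.move_linear(cp(F0+[0,0,8],TH0,-1)[0],feed=40,max_force=12))
s=manip.sense(); print(s["clock"],s["opening"],s["grip_force"],s["contact_force"],s["moment"])
```

```text
pad px (np.float64(378.5), np.float64(214.5)) model [[377.7 214.2]] in bin [ 14.6 -12.9   5. ]
True
[-1.95280127 -0.33273092 14.00443945]
15.8833 0.8971501721323558 46.47022671997547 [-40.51379239 -11.6462573   92.69390139] [-3.69179653 12.4609415  -0.12242501]
False
16.1333 0.5473273472947593 0.0 [ 0.46816193  0.42653208 -0.24501973] [ 0.04101994  0.02379823 -0.01997793]
```

The descent met something and stopped early, and the closing fingers jammed against it. I open, back off and look.

Run:
```python
from h import *
s=manip.sense(); print(s["eef_pos"],cp(F0+[0,0,8],TH0,-1)[0],cp(F0,TH0,-1)[0],s["opening"],s["grip_force"])
im=cams.get_image("wrist"); save(im,"w3")
```

```text
[571.19985156 121.39232674 298.33149863] [571.51706202 121.5644842  297.62244813] [571.51706202 121.5644842  289.62244813] 0.5473273472947593 0.0
```

View pics/w3.png

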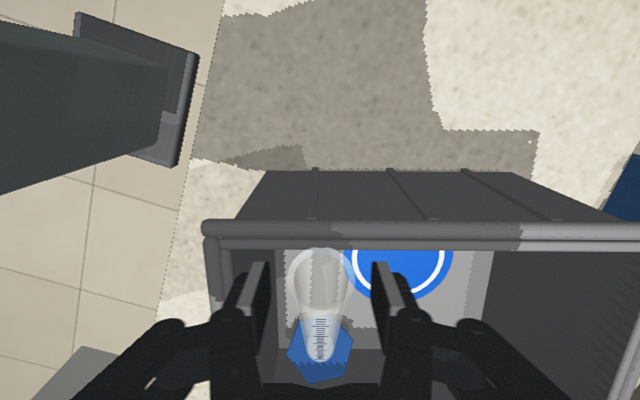

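The cylinder hasn't moved. I had the sign of the finger-end offset reversed, so the outer finger met the rim. The fingers are now half closed at TCP z = 298, inside the rim and centred on the tube (column 320), so I can close from here.

```bash
sed -i 's/E0=8\./E0=0./' h.py
python3 - <<'E'
from h import *
manip.close_gripper(45); s=manip.sense(); print(s["clock"],s["opening"],s["grip_force"],s["contact_force"],s["moment"],s["eef_pos"])
E
```

```text
16.4333 0.29029333784814254 44.59154784679413 [ 0.26751792 -0.75613923  0.83067584] [-0.12738356  0.02597357  0.0006171 ] [571.54222171 121.5091557  297.33740567]
```

Run:
```python
from h import *
for i,u in enumerate((0,.2,.4,.6,.8,1)):
    F,th=path(u); p,r=cp(F,th,-1)
    hit=manip.move_linear(p,r,feed=40 if i==0 else 60,max_force=12)
    s=manip.sense(); print(u,hit,round(s["clock"],2),round(s["opening"],3),round(s["grip_force"],1),np.round(s["contact_force"],1),np.round(s["moment"],2))
    if hit: break
im=cams.get_image("scene"); wr=cams.get_image("wrist")
a=cv2.resize(im["img"][60:240,200:420],(733,600))
cv2.imwrite("pics/p4.png",np.hstack([cv2.resize(im["img"][90:240,230:390],(400,375)),cv2.resize(wr["img"],(400,250))[:, :] if 0 else cv2.copyMakeBorder(cv2.resize(wr["img"],(400,250)),0,125,0,0,cv2.BORDER_CONSTANT)])[:,:,::-1])
```

```text
0 False 16.78 0.289 44.4 [-0.3 -0.2 -1.5] [0.08 0.05 0.  ]
0.2 False 17.58 0.291 44.4 [ 0.  -0.1 -1.1] [-0.12 -0.07  0.04]
0.4 False 18.37 0.292 44.4 [ 0.1 -0.  -0.7] [-0.31 -0.13 -0.01]
0.6 False 19.14 0.286 44.4 [ 0.6 -0.4 -0.6] [-0.52 -0.22  0.07]
0.8 False 19.93 0.292 44.4 [-0.2 -0.2 -1.4] [-0.79 -0.28  0.02]
1 False 20.73 0.286 44.4 [ 0.   0.2 -0.8] [-0.92 -0.28  0.02]
```

View pics/p4.png

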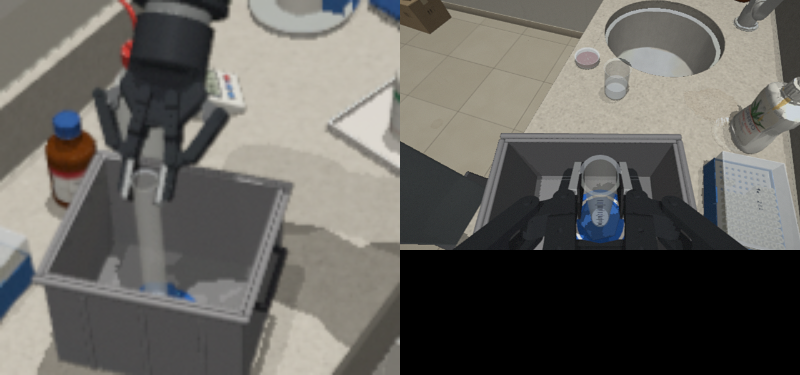

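The cylinder looks upright in the hand and above the pad. Its mouth in the scene is at about (288,161). I compare it with the model, then lower it with a force stop.

Run:
```python
from h import *
sc=cams.get_image("scene"); wr=cams.get_image("wrist")
P=[B.w((15,-12,30+z)) for z in (0,10,100,188)]
for n,i in (("scene",sc),("wrist",wr)):
    print(n,proj(i,P).round(1).tolist())
    l=cams.landmark_of(n,"cylinder"); l and print(l[0]["p"],np.round(l[0]["uv"],1))
    t=cams.trace(n,"cylinder")
    if t:
        r=t[0]["region"]; ys,xs=np.nonzero(r); print(t[0]["p"],t[0]["extent"])
        for v in range(ys.min(),ys.max(),8): c=xs[ys==v]; print(v,c.min(),c.max(),end="; ")
        print()
    hs=cv2.cvtColor(i["img"],cv2.COLOR_RGB2HSV)
d=B.d([1,0,0]);print("px per +10mm bin x at mouth scene",(proj(sc,[P[3]+10*d])-proj(sc,[P[3]])).round(1),"y",(proj(sc,[P[3]+10*B.d([0,1,0])])-proj(sc,[P[3]])).round(1))
```

```text
scene [[292.1, 211.6], [291.9, 209.1], [289.8, 185.6], [287.6, 159.6]]
0.82 [292.9 212.8]
0.66 [292.9, 183.3, 19.6, 53.8]
158 285 291; 166 283 292; 174 283 293; 182 285 294; 190 286 295; 198 287 296; 206 286 300; 
wrist [[320.5, 349.9], [320.5, 348.4], [320.8, 329.7], [321.2, 290.6]]
0.73 [319.8 347. ]
0.89 [322.9, 315.8, 63.5, 136.2]
248 316 329; 256 299 343; 264 291 350; 272 288 353; 280 291 350; 288 291 350; 296 290 351; 304 295 345; 312 297 343; 320 299 342; 328 296 342; 336 293 349; 344 290 351; 352 287 350; 360 290 348; 368 296 346; 376 302 343; 
px per +10mm bin x at mouth scene [[-1.3  2.9]] y [[4.1 0.7]]
```

Run:
```python
from h import *
p=lambda z,b=0: cp([15,-12,z],np.pi/2,-1,back=b)[0]
print(manip.move_linear(p(13),feed=40,max_force=5))
print(manip.move_linear(p(-3),feed=10,max_force=3))
s=manip.sense(); print(s["clock"],s["eef_pos"],"foot z est",5+s["eef_pos"][2]-p(5)[2],s["contact_force"],s["moment"],s["grip_force"])
```

```text
False
True
22.5333 [688.79053686 -17.13997867 284.76437554] foot z est 6.075226042096574 [ 1.04352532 -0.41023     5.44077058] [-0.01702267 -0.04528498  0.00398109] 45.063398480415344
```

It touched the floor at the expected height with about 6 N. I release and back off along the tool axis.

Run:
```python
from h import *
manip.release(); manip.hold(0.3)
s=manip.sense(); print(s["contact_force"])
manip.move_linear(cp([15,-12,6],np.pi/2,-1,back=100)[0],feed=100,max_force=8)
p=np.array(manip.sense()["eef_pos"]); manip.move_linear(p+[-60,-40,110],feed=150)
manip.hold(.5)
sc=cams.get_image("scene"); wr=cams.get_image("wrist"); print(manip.sense()["clock"])
P=[B.w((15,-12,5+z)) for z in (0,188)]
for n,i in (("scene",sc),("wrist",wr)):
    l=cams.landmark_of(n,"cylinder"); print(n,proj(i,P).round(1).tolist(),l and (l[0]["p"],np.round(l[0]["uv"],1),B.inv(atz(i,l[0]["uv"],5)).round(1)))
cv2.imwrite("pics/p5.png",np.hstack([cv2.resize(sc["img"][70:245,225:425],(400,350)),cv2.copyMakeBorder(cv2.resize(wr["img"],(400,250)),0,100,0,0,cv2.BORDER_CONSTANT)])[:,:,::-1])
```

```text
[-0.09834907 -0.39580773 -0.01620994]
26.225
scene [[292.6, 217.6], [288.3, 167.3]] (0.94, array([294.7, 216.8]), array([11. , -7.4,  5. ]))
wrist [[367.8, 296.9], [390.8, 246.9]] (0.67, array([366.6, 294.8]), array([ 18.1, -10.4,   5. ]))
```

View pics/p5.png

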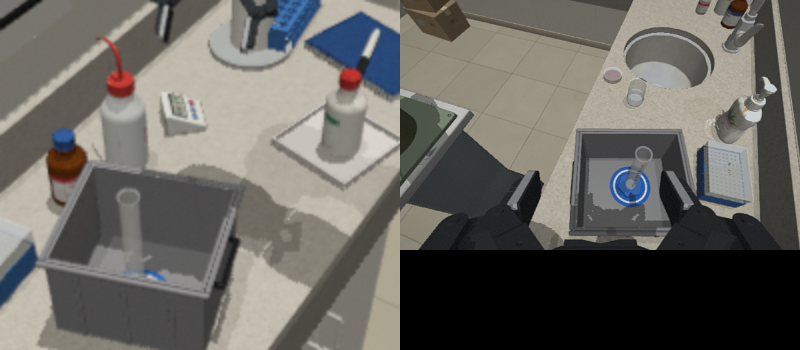

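The cylinder stands upright on the pad: wrist foot (366,295) against a predicted (368,297), with the white ring visible all round it. The bottle stands in the tray and the robot touches nothing.

```bash
python3 -c "
from plant import manip
print(manip.sign_off())"
```

```text
the job is handed in; nothing more can be done
None
```

The job is handed in at about 26 s: the bottle stands upright in the white tray and the cylinder stands on its foot on the blue pad. On the first try for the cylinder, my offset sign error made a finger hit the bin rim, and the reported tool force reached about 102 N (limits: 120 N at the wrist, 40 N for arm or gripper-body contact). Nothing visibly moved.

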